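Tap the wedge home in a chopping-board stand

TASK

The wooden wedge that clamps the green chopping board in its stand has worked loose. Take the steel meat pounder by its handle and tap the wedge down with the pounder's disc, little by little in two or more taps (not one long push), lifting the pounder clear of the wedge between taps, until the wedge is fully home and goes no further; do not push the wedge or the stand with the hand. Then stand the pounder upright on the worktop, clear of the stand, and leave the lemon and the spice jar where they are.

Things in the scene. Friction and masses are not known exactly. Their poses are not given: they have to be found in the camera images.
- stand: Pale wooden block fixed to the worktop, 156 (x) x 150 (y) x 75 mm high, turned up to 0.5 rad, left or right. Origin: on the worktop under the wedge axis, 61 mm behind the front face; z up. On the +x side of the wedge a brown jaw (level with the block), then a green chopping board standing upright: near face 47 mm from the wedge axis, 18 thick, 200 wide along y, top 141 mm above the worktop.
- wedge_top (a point): Centre of the flat top of the dark wooden wedge (z up). Its head is 40 mm (stand x, -22 to +18) by 60 mm (y) by 16 mm high; a tapered stem 50 mm wide goes down the groove. At the start it stands 20 to 30 mm proud of home; fully home, the underside of the head rests on the block and the top is 91 mm above the worktop.
- wedge (a joint): How far the wedge has gone down into the groove, m: 0 to 0.010 at the start, 0.030 fully home against a hard stop. It slides straight down only and stays where it is left. It takes a push of about 8 to 13 N to move it (more as it goes deeper) and it then follows the pounder down, as far as the pounder is moved.
- pounder: Steel meat pounder, 0.3 to 0.55 kg, standing upright at the start. Origin: centre of the underside of its flat striking disc; z up along the handle. Disc 60 mm across and 16 mm high; above it a round handle 28 mm across from 21 to 94 mm above the origin (grip it about 80 mm up); a 36 mm end knob above that, its top at 107 mm.
- lemon: Yellow lemon, 71 mm long, a bystander between the robot and the work. Origin: its underside.
- spice_jar: Glass spice jar with a red cap, 44 mm across, 105 mm high, a bystander behind the work. Origin: centre of its underside.
There are look-alikes about, which are no part of the job. What is shaped like the pounder but orange is not meant. There is more than one size of the stand; the job needs the larger.

How it is judged:
On the way, in this order (a step that is already met when the one before it is completed fails the run):
1. the pounder's disc strikes the wedge (contact force between pounder and stand above 3 N and horizontal distance between pounder and wedge_top below 0.03 m and z of pounder in the frame of wedge_top above -0.004 m).
2. the wedge has been driven part of the way (at least 3 mm, and at least 2 mm short of home) and the pounder is lifted 4 mm or more clear of it (distance of wedge_top from where it was at the start of the episode above 0.003 m and value of joint wedge below 0.028 m and z of pounder in the frame of wedge_top above 0.004 m), for 0.05 s.
3. the wedge is home (within 1.5 mm) under the pounder's disc (value of joint wedge above 0.0285 m and contact force between pounder and stand above 2 N and horizontal distance between pounder and wedge_top below 0.03 m).
At the end, for the whole second after the job is handed in: The wedge is home within 1.5 mm; the pounder stands upright (within 0.1 rad) and at rest on the worktop, released and not touching the stand; the lemon and spice jar are within 30 mm of where they were (value of joint wedge above 0.0285 m and angle between pounder's own z axis and vertical below 0.1 rad and height (world z) of pounder between -0.006 and 0.006 m and linear speed of pounder below 0.02 m/s and contact force between pounder and stand below 0.1 N and contact force between pounder and the fingers below 0.1 N and distance of each of lemon, spice_jar from where it was at the start of the episode below 0.03 m).
It fails at once if the fingers push the wedge or the stand (over 3 N) (contact force between the fingers and stand above 3 N).
It fails at once if the arm or hand pushes the wedge or the stand (over 3 N) (contact force between the arm and stand above 3 N).
It fails at once if the spice jar is knocked away (over 50 mm) or over (distance of spice_jar from where it was at the start of the episode above 0.05 m or angle between spice_jar's own z axis and vertical above 0.5 rad).
It also fails if it takes over 54 s, if anything falls off the work surface, if the arm or the gripper's body presses on something with over 40 N, if the wrist force passes 120 N, or if a joint passes its speed limit or range.

ROBOT

A 6-joint arm with a two-finger parallel gripper is mounted at the origin on a cart in front of the work surface, level with it; the furniture and walls round the work are solid. World frame = base frame: x ahead of the robot, y to its left, z up, the work surface at z = 0. Lengths are in m, angles in rad, forces in N, time in s.
With the tool pointing down it reaches from about 0.325 to 0.775 m from the base axis. Payload 5.5 kg.
Tool frame: the origin (TCP) lies between the finger pads; the fingertips stand 11 mm ahead of it and the grasp point (between the pads) lies 8 mm behind it; z points along the fingers, y is the line along which they close (so a half turn about z gives the same grasp; the last joint's range is limited). The gripper opens to 85 mm and grips with 20 to 120 N. Pads are 22 mm wide; open, the fingers measure 114 mm over their backs; the gripper's body (76 mm by 85 mm) begins 54 mm behind the grasp point. The pads swing forward as they close: fully open they stand 13 mm farther back than shut.
Start: joints at [-1.216, 0.091, 1.231, -0, 1.82, -0.057], TCP at [0.24, -0.55, 0.242] pointing down, gripper open.
Joint ranges: [-2.87, 2.87], [-0.86, 2.18], [0.17, 2.46], [-1.51, 4.65], [0.06, 2.69], [-2.65, 2.65]. Speed limits (rad/s): [2.57, 2.57, 3.01, 3.14, 3.14, 3.14].

INTERFACE

Orientations are given as a rotation vector (axis times angle).
In Python, from workcell import robot, vision, order gives the robot as it stands.
- The arm moves only by the tool servo_tool, never from a script. Its argument "plan" is a list of rows, each a list of 3 entries, a list of its own where there are three numbers: the turn, a rotation vector about the tool's x, y, z in rad, then the shift along the tool's x, y, z in cm, then the finger opening in cm, from 0 to 8.54. A call has 1 to 12 rows; each row shifts and turns the commanded pose from where the row before left it, along the tool's axes as they then stand; what a row does not reach is not made up. A row lasts 1/8 s, in which the tool goes at most 62.5 mm and 10.7 degrees, less where a joint would pass 70% of its speed; a pose out of reach is approached as far as the arm can. A call is refused whole if a number of a shift passes 6.25 or a number of a turn 0.188, either way. A call with a gripper value outside its range is refused whole. The fingers move at their own pace and stop on an object; "newtons" is the grip in N (left out, the last holds). Time passes only in rows, so rows that do not move let the fingers close. It gives the time, the measured TCP pose, the force, the opening and the grip force at its end, in the units of the state.
- robot.get_state(): the state, without advancing time (a new reading comes with each control period).
- vision.read_camera(name): name is "scene" or "side" or "wrist"; returns a dict with "frame" (384x512x3 uint8, blue, green, red), "mtx" (3x3 intrinsics, pixels), "rvec" (rotation vector, rad) and "tvec" (3), from world to camera coordinates, as OpenCV has them. Camera axes: x right, y down, z forward; pixel columns grow to the right and rows downward; lengths in m; the calibration is good to about 2 mm. A picture is of the moment at which its call begins. There is no depth.
- order.close_job(): hands the job in; it is judged then, once.
The state is a dict: "time_s": time; "joint_positions": joint angles; "qd": joint speeds; "tau": joint torques, N m; "tool_pos": TCP position; "orientation": TCP orientation; "wrist_force": force on the tool from outside, world axes, zero at the start; "ft_torque": the same for the moment, N m; "gripper_width": finger opening in m; "grip_force": force on a finger pad.
Only numpy, scipy, OpenCV 4.12 (cv2) and the standard library are available. Lean on these libraries where they do the work, as an engineer would, in place of code of your own. Each camera call takes 0.05 s, during which the arm holds its last target. There are 200 camera calls.

## Working session

There is one attempt and no reset: what is moved stays moved. The work goes in short steps, Python scripts to look and compute and a tool call to move; the robot and the scene stay as the last step left them, time stands still between calls to the robot, and variables do not carry over. Pictures are saved under pics/ and viewed, at most 10 in all, crops included, and the job is handed in when it is done.

Besides the shell and the picture viewer there is one more tool, called after "Call:" as name(argument=value, ...) on one line, values as JSON. servo_tool: Moves the arm, as the interface text tells. Its arguments: {"type":"object","properties":{"plan":{"type":"array"},"newtons":{"type":"number"}},"required":["plan"]}

```bash
mkdir -p pics; cat > h.py <<'E'
import numpy as np, cv2
from workcell import robot, vision, order
def cam(n):
    c=vision.read_camera(n); R=cv2.Rodrigues(np.array(c['rvec'],float))[0]; return c['frame'],np.array(c['mtx']),R,np.array(c['tvec'],float).ravel()
def ray(K,R,t,u,v):
    d=R.T@np.linalg.solve(K,[u,v,1.]); return -R.T@t, d/np.linalg.norm(d)
def plane(K,R,t,u,v,z):
    o,d=ray(K,R,t,u,v); return o+d*(z-o[2])/d[2]
def proj(K,R,t,p):
    q=K@(R@np.array(p,float)+t); return q[:2]/q[2]
E
python3 - <<'E'
from h import *
ims=[]
for n in ['scene','side']:
    f,K,R,t=cam(n); np.savez(f'{n}.npz',f=f,K=K,R=R,t=t); ims.append(f); print(n,-R.T@t, K[0,0])
cv2.imwrite('pics/a.png',cv2.resize(ims[0],(800,600))); cv2.imwrite('pics/b.png',cv2.resize(ims[1],(800,600)))
print(robot.get_state())
E
```

```text
scene [-0.08818155  0.59152402  0.63482915] 451.76566984916116
side [0.37387611 0.77820487 0.79687065] 397.94515152792906
{'time_s': 0.1, 'joint_positions': array([-1.21573841e+00,  9.18007783e-02,  1.23180547e+00,  4.03910230e-05,
        1.81980281e+00, -5.67088145e-02]), 'qd': array([-0.00090119, -0.00333319, -0.0025193 ,  0.00022348,  0.00029378,
        0.00064835]), 'tau': array([ 1.61406686e-03, -4.60214424e+01, -4.19220579e+01, -1.88886447e-04,
        1.06594784e-02,  1.21513867e-05]), 'tool_pos': array([ 0.24005801, -0.54961812,  0.24123103]), 'orientation': array([-3.07347747e+00, -6.41888752e-01,  3.63019238e-04]), 'wrist_force': array([-1.29376171,  0.92559161,  0.10709481]), 'ft_torque': array([ 0.05340804,  0.07141279, -0.03099292]), 'grip_force': 0.0, 'gripper_width': 0.08554541359112265}
```

View pics/a.png

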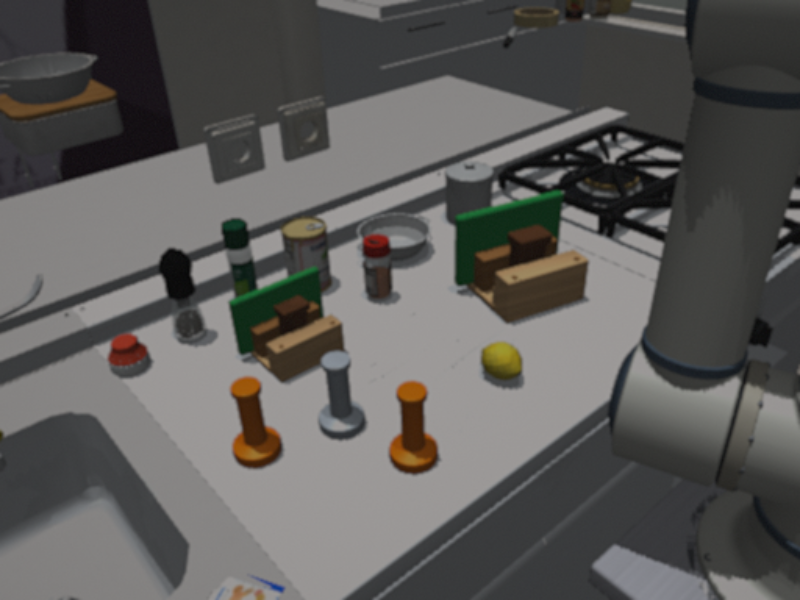

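View pics/b.png

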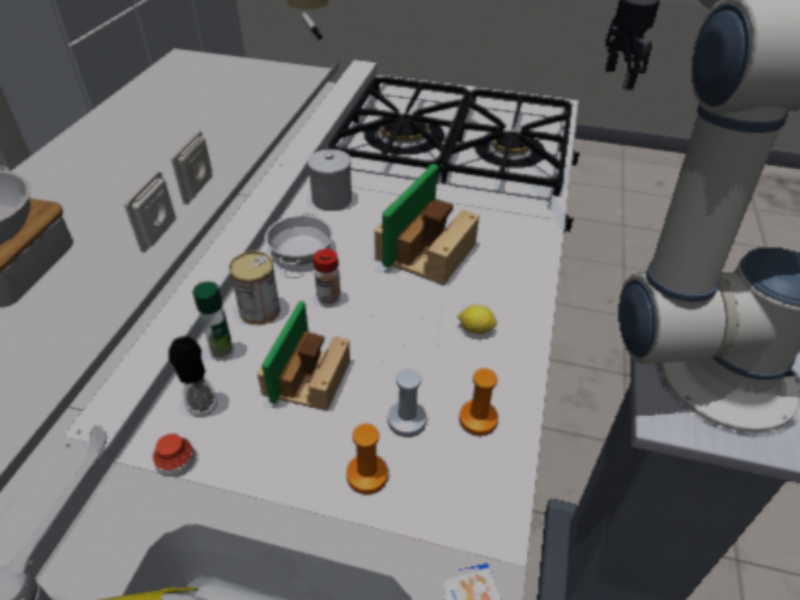

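Candidates, in 800x600 pixels:
- **Pounders (scene view):** the steel one is at (341,395). The ones at (255,420) and (412,425) are orange, so they are not meant.
- **Stands (scene view):** the one at (525,255) is larger than the one at (290,325), even though it is farther away.

I'll confirm these in one enlarged crop.

```bash
python3 - <<'E'
from h import *
a=np.load('scene.npz');b=np.load('side.npz')
T=[]
for f,x,y in [(a['f'],287,122),(b['f'],234,105),(a['f'],170,218),(b['f'],215,225)]:
    T.append(cv2.resize(f[y:y+75,x:x+100],(400,300),interpolation=cv2.INTER_CUBIC))
cv2.imwrite('pics/c.png',np.vstack([np.hstack(T[:2]),np.hstack(T[2:])]))
def pl(c,u,v,z): return plane(c['K'],c['R'],c['t'],u,v,z)
def blobs(c,lo,hi,amin):
    m=cv2.inRange(cv2.cvtColor(c['f'],cv2.COLOR_BGR2HSV),lo,hi)
    n,l,s,ce=cv2.connectedComponentsWithStats(m); return [(s[i].tolist(),ce[i].round(1).tolist()) for i in range(1,n) if s[i][4]>amin]
for nm,c in (('scene',a),('side',b)):
    for k,lo,hi in [('green',(50,120,40),(75,255,255)),('yellow',(22,120,80),(33,255,255)),('orange',(5,200,100),(18,255,255)),('red',(0,150,90),(4,255,255))]: print(nm,k,blobs(c,lo,hi,60))
# rough
s=.64
print('pounder base',pl(a,341*s,420*s,.008),pl(b,407*s,420*s,.008))
print('knob',pl(a,335*s,360*s,.107),pl(b,408*s,378*s,.107))
print('wedge',pl(a,531*s,237*s,.116),pl(b,438*s,211*s,.116))
E
```

```text
scene green [([292, 121, 69, 61, 1674], [321.0, 144.5]), ([148, 171, 57, 55, 1114], [172.9, 192.9])]
scene yellow [([309, 219, 25, 20, 367], [321.1, 228.6])]
scene orange [([149, 242, 17, 12, 160], [156.8, 247.7]), ([255, 245, 17, 12, 168], [263.1, 250.7]), ([150, 278, 15, 17, 125], [154.9, 286.9]), ([250, 279, 13, 19, 122], [254.7, 288.3]), ([262, 288, 15, 11, 71], [269.8, 293.1])]
scene red [([233, 151, 15, 7, 84], [240.1, 153.9]), ([72, 214, 15, 10, 92], [78.6, 218.5]), ([70, 224, 23, 10, 101], [80.9, 228.9])]
side green [([245, 104, 36, 67, 869], [260.1, 134.6]), ([168, 193, 28, 65, 638], [181.1, 224.0])]
side yellow [([294, 196, 23, 15, 271], [305.3, 203.3]), ([69, 376, 56, 8, 178], [96.7, 380.0])]
side orange [([304, 237, 13, 12, 126], [310.0, 242.3]), ([295, 257, 23, 20, 180], [306.1, 267.2]), ([227, 272, 14, 14, 158], [233.7, 278.5]), ([223, 293, 24, 21, 214], [235.2, 303.3])]
side red [([200, 159, 16, 11, 109], [207.8, 163.9]), ([99, 278, 24, 22, 308], [109.5, 289.3])]
pounder base [0.49135195 0.22684593 0.008     ] [0.49130599 0.22716597 0.008     ]
knob [0.48999837 0.22730231 0.107     ] [0.49262007 0.22602858 0.107     ]
wedge [ 0.52353995 -0.1689894   0.116     ] [ 0.53334237 -0.17080141  0.116     ]
```

View pics/c.png

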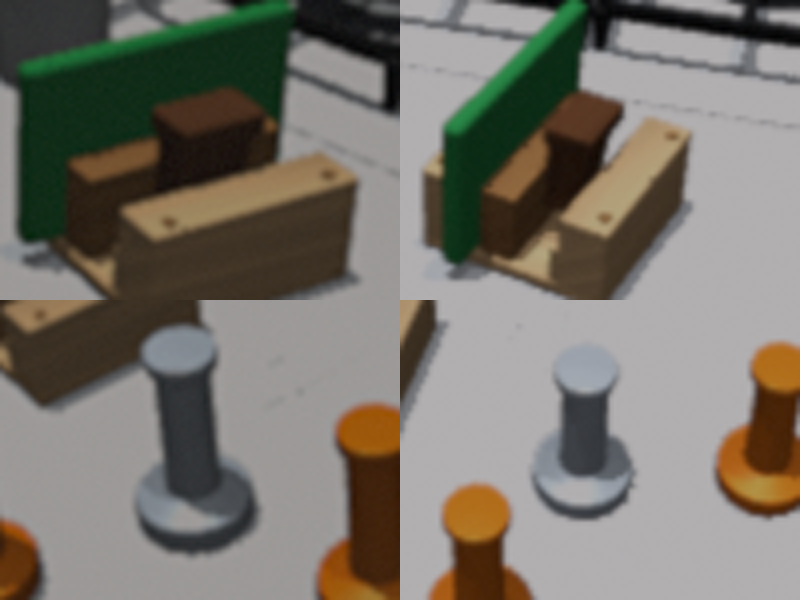

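The crop confirms it: the steel pounder is at scene (181,350 knob) in the lower-left tile, and the larger stand is in the top tiles with the wedge top at tile pixels about (212,112) in scene and (585,117) in side. Next I'll triangulate the corners.

```bash
python3 - <<'E'
from h import *
a=np.load('scene.npz');b=np.load('side.npz')
A=lambda x,y:(287+x/4-.4,122+y/4-.4); B=lambda x,y:(234+x/4-.4,105+y/4-.4)
P=lambda c:c['K']@np.c_[c['R'],c['t']]
def tri(p,q):
    X=cv2.triangulatePoints(P(a),P(b),np.array(p).reshape(2,1),np.array(q).reshape(2,1)).ravel(); return X[:3]/X[3]
pl=lambda c,uv,z: plane(c['K'],c['R'],c['t'],*uv,z)
# wedge corners order: left(back-left,far +y), back-right, right-front, left-front
wa=[A(152,108),A(225,88),A(268,112),A(168,135)]
wb=[B(148,128),B(178,92),B(223,103),B(196,142)]
W=[tri(p,q) for p,q in zip([A(152,108),A(222,88),A(268,112),A(170,135)],[B(148,128),B(175,92),B(223,103),B(196,142)])]
print('wedge',np.round(W,4),np.mean(W,0))
for p,q in zip([A(120,207),A(155,240),A(357,178),A(322,153)],[B(158,213),B(208,240),B(290,135),B(250,118)]):
    print('block',tri(p,q).round(4),pl(a,p,.075)[:2].round(4),pl(b,q,.075)[:2].round(4))
print('board top near', pl(a,A(25,75),.141),pl(a,A(290,12),.141),pl(b,B(60,132),.141),pl(b,B(183,10),.141))
print('lemon',pl(a,(321,228.6),.025),'jar',pl(b,(207.8,163.9),.1))
for n,c,l in (('s',a,[(156.8,247.7),(263.1,250.7)]),('d',b,[(310,242.3),(233.7,278.5)])):
  for u in l: print('orange',pl(c,u,.1).round(3))
print('small stand board',pl(b,(181,193),.12))
E
```

```text
wedge [[ 0.5587 -0.1538  0.1167]
 [ 0.5504 -0.2088  0.1137]
 [ 0.5134 -0.2086  0.1111]
 [ 0.5189 -0.1268  0.1268]] [ 0.53535164 -0.17446261  0.11709855]
block [ 0.5394 -0.1084  0.075 ] [ 0.538  -0.1057] [ 0.5398 -0.1116]
block [ 0.499  -0.0937  0.074 ] [ 0.4984 -0.0933] [ 0.4988 -0.0914]
block [ 0.4631 -0.2361  0.0739] [ 0.4626 -0.236 ] [ 0.4628 -0.2325]
block [ 0.4965 -0.2453  0.0754] [ 0.4967 -0.2455] [ 0.4966 -0.2463]
board top near [ 0.60921763 -0.09457826  0.141     ] [ 0.55625621 -0.27840477  0.141     ] [ 0.61033534 -0.09983232  0.141     ] [ 0.5608811  -0.27961114  0.141     ]
lemon [ 0.4265016  -0.00436875  0.025     ] jar [ 0.70049857 -0.00676065  0.1       ]
orange [0.528 0.33  0.1  ]
orange [0.39  0.193 0.1  ]
orange [0.387 0.193 0.1  ]
orange [0.525 0.329 0.1  ]
small stand board [0.71686754 0.13895998 0.12      ]
```

Call:
servo_tool(plan=[[[0,0,-0.185],[0,0,0],8.5],[[0,0,-0.185],[0,0,0],8.5],[[0,0,0],[5.2,-2.66,0],8.5],[[0,0,0],[5.2,-2.66,0],8.5],[[0,0,0],[5.2,-2.66,0],8.5],[[0,0,0],[5.2,-2.66,0],8.5],[[0,0,0],[5.2,-2.66,0],8.5],[[0,0,0],[5.2,-2.66,0],8.5],[[0,0,0],[5.2,-2.66,0],8.5],[[0,0,0],[5.2,-2.66,0],8.5],[[0,0,0],[5.2,-2.66,0],8.5],[[0,0,0],[0,0,0],8.5]], newtons=70)

```text
time_s: 1.6
tool_pos: [0.404, -0.0466, 0.2418]
orientation: [-2.899, -1.208, 0.0]
wrist_force: [-0.6, -0.5, -0.6]
gripper_width: 0.085
grip_force: 0.0
```

```bash
cat >> h.py <<'E'
def go(p):
    s=robot.get_state(); R=cv2.Rodrigues(np.array(s['orientation']))[0]
    print('t',s['time_s'],'pos',s['tool_pos'].round(4),'F',s['wrist_force'].round(1),'w',round(s['gripper_width'],4),'g',s['grip_force'],'q',s['joint_positions'].round(2))
    print('x',R[:,0].round(3),'y',R[:,1].round(3),'z',R[:,2].round(4),'tool cm',(R.T@(np.array(p)-s['tool_pos'])*100).round(2))
E
python3 -c "
from h import *
go([.4913,.2268,.242])"
```

```text
t 1.6 pos [ 0.404  -0.0466  0.2418] F [-0.6 -0.5 -0.6] w 0.085 g 0.0 q [-0.2  -0.43  1.7   0.    1.88  0.58]
x [0.704 0.71  0.   ] y [ 0.71  -0.704 -0.001] z [-6.0e-04  1.1e-03 -1.0e+00] tool cm [ 2.556e+01 -1.306e+01  1.000e-02]
```

Call:
servo_tool(plan=[[[0,0,0],[5.11,-2.61,0],8.5],[[0,0,0],[5.11,-2.61,0],8.5],[[0,0,0],[5.11,-2.61,0],8.5],[[0,0,0],[5.11,-2.61,0],8.5],[[0,0,0],[5.11,-2.61,0],8.5],[[0,0,0],[0,0,0],8.5],[[0,0,0],[0,0,0],8.5]])

```text
time_s: 2.48
tool_pos: [0.4932, 0.2212, 0.2418]
orientation: [2.904, 1.195, -0.002]
wrist_force: [0.3, 0.3, -0.4]
gripper_width: 0.0853
grip_force: 0.0
```

```bash
python3 -c "
from h import *
go([.4913,.2268,.073])
f,K,R,t=cam('wrist'); cv2.imwrite('pics/d.png',f); print(proj(K,R,t,[.4913,.2268,.107]))"
```

```text
t 2.475 pos [0.4932 0.2212 0.2418] F [ 0.3  0.3 -0.4] w 0.0853 g 0.0 q [ 0.36 -0.07  1.39 -0.    1.82  1.15]
x [ 0.71   0.704 -0.002] y [ 0.704 -0.71   0.   ] z [-0.001  -0.0012 -1.    ] tool cm [ 0.29 -0.54 16.87]
[246.07373038 183.55145281]
```

View pics/d.png

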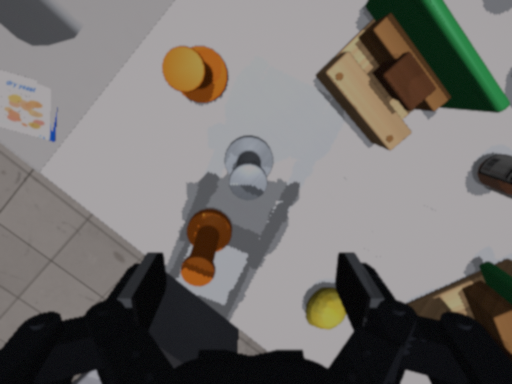

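The wrist view shows the steel knob at (249,182), against a prediction of (246,184). That is about 2 mm of difference, so the position holds. I'll descend now.

Call:
servo_tool(plan=[[[0,0,0],[0.3,-0.5,3],8.5],[[0,0,0],[0,0,4],8.5],[[0,0,0],[0,0,4],8.5],[[0,0,0],[0,0,3],8.5],[[0,0,0],[0,0,2],8.5],[[0,0,0],[0,0,0.9],8.5],[[0,0,0],[0,0,0],8.5]])

```text
time_s: 3.4
tool_pos: [0.4918, 0.2277, 0.0737]
orientation: [2.905, 1.196, 0.001]
wrist_force: [0.5, 0.9, 0.7]
gripper_width: 0.0852
grip_force: 0.0
```

```bash
python3 -c "
from h import *
go([.4913,.2268,.073])"
```

```text
t 3.4 pos [0.4918 0.2277 0.0737] F [0.5 0.9 0.7] w 0.0852 g 0.0 q [ 0.37 -0.03  1.66 -0.    1.52  1.16]
x [0.71  0.704 0.   ] y [ 0.704 -0.71   0.   ] z [ 4.e-04  1.e-04 -1.e+00] tool cm [-0.1   0.03  0.07]
```

Call:
servo_tool(plan=[[[0,0,0],[0,0,0],4],[[0,0,0],[0,0,0],2],[[0,0,0],[0,0,0],1],[[0,0,0],[0,0,0],1],[[0,0,0],[0,0,0],1],[[0,0,0],[0,0,0],1],[[0,0,0],[0,0,0],1],[[0,0,0],[0,0,0],1]], newtons=70)

```text
time_s: 4.4
tool_pos: [0.4922, 0.2281, 0.0743]
orientation: [2.904, 1.197, 0.003]
wrist_force: [1.6, -0.0, 4.9]
gripper_width: 0.0323
grip_force: 68.3
```

Call:
servo_tool(plan=[[[0,0,0],[0,0,-2],1],[[0,0,0],[0,0,-4],1],[[0,0,0],[0,0,-4],1],[[0,0,0],[0,0,-4],1],[[0,0,0],[0,0,-3],1],[[0,0,0],[0,0,-2],1],[[0,0,0],[0,0,0],1],[[0,0,0],[0,0,0],1]])

```text
time_s: 5.4
tool_pos: [0.4911, 0.228, 0.2618]
orientation: [-2.904, -1.197, 0.004]
wrist_force: [-1.2, -0.3, -5.6]
gripper_width: 0.0323
grip_force: 70.1
```

```bash
python3 - <<'E'
from h import *
go([.534,-.176,.265])
T=[]
for n in ('scene','side'):
    f,K,R,t=cam(n); s=robot.get_state(); p=np.array(s['tool_pos'])-[0,0,.0743]
    u,v=proj(K,R,t,p); u0,v0=int(u)-50,int(v)-90; print(n,(u-u0)*4,(v-v0)*4)
    im=cv2.resize(f[v0:v0+150,u0:u0+100],(400,600)); cv2.circle(im,(int((u-u0)*4),int((v-v0)*4)),4,(0,0,255),-1)
    q=proj(K,R,t,p+[0,0,.107]); cv2.circle(im,(int((q[0]-u0)*4),int((q[1]-v0)*4)),4,(255,0,255),-1); T.append(im)
cv2.imwrite('pics/e.png',np.hstack(T))
E
```

```text
t 5.4 pos [0.4911 0.228  0.2618] F [-1.2 -0.3 -5.6] w 0.0323 g 70.06974602154514 q [ 0.37 -0.06  1.35  0.    1.86  1.16]
x [ 0.71   0.705 -0.002] y [ 0.705 -0.71  -0.001] z [-2.5e-03 -8.0e-04 -1.0e+00] tool cm [-25.42  31.69  -0.3 ]
scene 200.39917090923132 360.3858837729589
side 202.45669020777382 360.7726608514058
```

View pics/e.png

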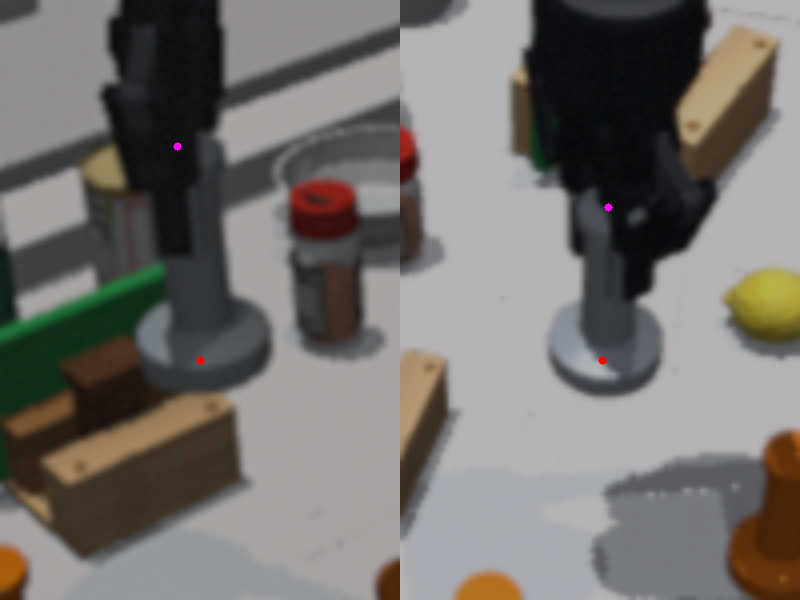

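The pounder is held upright: disc at about (203,345) in the scene tile, knob where predicted. I'll carry it over the wedge.

Call:
servo_tool(plan=[[[0,0,0],[-2,2.5,0],1],[[0,0,0],[-3.5,4.4,0],1],[[0,0,0],[-3.5,4.4,0],1],[[0,0,0],[-3.5,4.4,0],1],[[0,0,0],[-3.5,4.4,0],1],[[0,0,0],[-3.5,4.4,0],1],[[0,0,0],[-3.4,4.2,0],1],[[0,0,0],[-2.4,2.9,0],1],[[0,0,0],[0,0,0],1],[[0,0,0],[0,0,0],1]])

```text
time_s: 6.75
tool_pos: [0.5344, -0.174, 0.2623]
orientation: [-2.903, -1.196, 0.002]
wrist_force: [-0.2, -0.0, -3.8]
gripper_width: 0.0322
grip_force: 70.8
```

```bash
python3 - <<'E'
from h import *
go([.534,-.176,.205])
T=[]
for n in ('scene','side'):
    f,K,R,t=cam(n); u,v=proj(K,R,t,[.534,-.176,.15]); u0,v0=int(u)-50,int(v)-75; T.append(cv2.resize(f[v0:v0+150,u0:u0+100],(400,600)))
    for p in ([.534,-.176,.117],[.534,-.176,.187]):
        q=proj(K,R,t,p); cv2.circle(T[-1],(int((q[0]-u0)*4),int((q[1]-v0)*4)),3,(0,0,255),-1)
cv2.imwrite('pics/f.png',np.hstack(T))
E
```

```text
t 6.75 pos [ 0.5344 -0.174   0.2623] F [-0.2 -0.  -3.8] w 0.0322 g 70.78418651486572 q [-0.38 -0.    1.29  0.    1.85  0.41]
x [ 0.71   0.704 -0.   ] y [ 0.704 -0.71  -0.002] z [-0.0016  0.0013 -1.    ] tool cm [-0.17  0.12  5.73]
```

View pics/f.png

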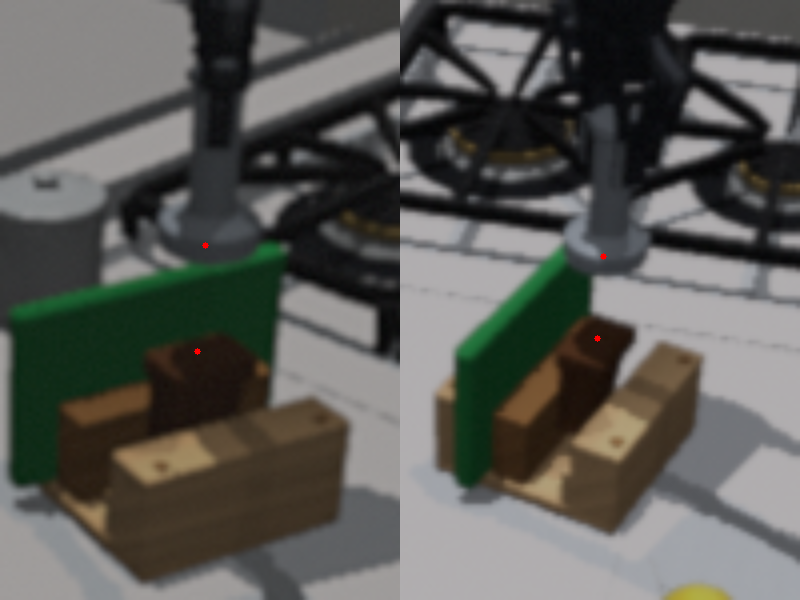

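The disc, with its underside at scene (205,245), hangs over the wedge, whose top is at scene (197,350) and side (598,338). The dots sit on the wedge centre. I'll go down to the first contact.

Call:
servo_tool(plan=[[[0,0,0],[-0.1,0.1,2],1],[[0,0,0],[0,0,2.5],1],[[0,0,0],[0,0,1.5],1],[[0,0,0],[0,0,0.3],1],[[0,0,0],[0,0,0.2],1],[[0,0,0],[0,0,0.2],1],[[0,0,0],[0,0,0],1]])

```text
time_s: 7.72
tool_pos: [0.5348, -0.176, 0.1968]
orientation: [2.904, 1.197, 0.001]
wrist_force: [0.1, -0.8, -4.4]
gripper_width: 0.0322
grip_force: 70.8
```

Call:
servo_tool(plan=[[[0,0,0],[0,0,0.2],1],[[0,0,0],[0,0,0.2],1],[[0,0,0],[0,0,0],1]])

```text
time_s: 8.1
tool_pos: [0.5346, -0.1758, 0.1919]
orientation: [-2.904, -1.197, 0.001]
wrist_force: [-0.4, -0.0, -4.6]
gripper_width: 0.0324
grip_force: 70.8
```

Call:
servo_tool(plan=[[[0,0,0],[0,0,0.2],1],[[0,0,0],[0,0,0],1]])

```text
time_s: 8.35
tool_pos: [0.5346, -0.1758, 0.19]
orientation: [-2.904, -1.197, 0.001]
wrist_force: [-0.5, -0.0, -4.1]
gripper_width: 0.0321
grip_force: 70.8
```

Call:
servo_tool(plan=[[[0,0,0],[0,0,0.2],1],[[0,0,0],[0,0,0],1]])

```text
time_s: 8.6
tool_pos: [0.5346, -0.1759, 0.1881]
orientation: [-2.905, -1.197, 0.0]
wrist_force: [-0.8, -0.1, -4.3]
gripper_width: 0.0321
grip_force: 70.8
```

Call:
servo_tool(plan=[[[0,0,0],[0,0,0.2],1],[[0,0,0],[0,0,0],1]])

```text
time_s: 8.85
tool_pos: [0.535, -0.1761, 0.1877]
orientation: [2.903, 1.196, 0.002]
wrist_force: [-1.6, -0.5, 3.1]
gripper_width: 0.0325
grip_force: 70.3
```

Contact is at TCP 0.1877, so the wedge top is at about 0.113 and there is about 22 mm to go. First tap: about 9 mm, then lift.

Call:
servo_tool(plan=[[[0,0,0],[0,0,0.3],1],[[0,0,0],[0,0,0.3],1],[[0,0,0],[0,0,0.3],1],[[0,0,0],[0,0,0],1]])

```text
time_s: 9.35
tool_pos: [0.535, -0.1761, 0.1784]
orientation: [2.903, 1.196, 0.002]
wrist_force: [-1.1, -0.5, 4.9]
gripper_width: 0.0322
grip_force: 70.2
```

Call:
servo_tool(plan=[[[0,0,0],[0,0,-1],1],[[0,0,0],[0,0,-1],1],[[0,0,0],[0,0,0],1],[[0,0,0],[0,0,0],1]])

```text
time_s: 9.85
tool_pos: [0.5346, -0.1758, 0.1968]
orientation: [-2.904, -1.197, 0.001]
wrist_force: [-0.0, -0.3, -4.9]
gripper_width: 0.0324
grip_force: 70.8
```

Call:
servo_tool(plan=[[[0,0,0],[0,0,1],1],[[0,0,0],[0,0,0.6],1],[[0,0,0],[0,0,0.4],1],[[0,0,0],[0,0,0.3],1],[[0,0,0],[0,0,0.3],1],[[0,0,0],[0,0,0],1]])

```text
time_s: 10.6
tool_pos: [0.5349, -0.176, 0.1732]
orientation: [2.903, 1.196, 0.003]
wrist_force: [-1.9, 1.0, 5.0]
gripper_width: 0.0323
grip_force: 70.3
```

Call:
servo_tool(plan=[[[0,0,0],[0,0,-1],1],[[0,0,0],[0,0,-1],1],[[0,0,0],[0,0,0],1],[[0,0,0],[0,0,0],1]])

```text
time_s: 11.1
tool_pos: [0.5347, -0.1758, 0.1909]
orientation: [-2.904, -1.197, 0.001]
wrist_force: [-0.2, -0.3, -4.2]
gripper_width: 0.0323
grip_force: 70.8
```

Call:
servo_tool(plan=[[[0,0,0],[0,0,1],1],[[0,0,0],[0,0,0.7],1],[[0,0,0],[0,0,0.4],1],[[0,0,0],[0,0,0.2],1],[[0,0,0],[0,0,0.2],1],[[0,0,0],[0,0,0.1],1],[[0,0,0],[0,0,0],1]])

```text
time_s: 11.98
tool_pos: [0.535, -0.1761, 0.1674]
orientation: [2.903, 1.196, 0.003]
wrist_force: [-1.2, 0.4, 5.7]
gripper_width: 0.0322
grip_force: 70.2
```

Call:
servo_tool(plan=[[[0,0,0],[0,0,0.1],1],[[0,0,0],[0,0,0],1]])

```text
time_s: 12.22
tool_pos: [0.535, -0.1761, 0.1665]
orientation: [2.903, 1.196, 0.003]
wrist_force: [-2.4, -0.0, 5.2]
gripper_width: 0.0321
grip_force: 70.2
```

Call:
servo_tool(plan=[[[0,0,0],[0,0,0.1],1],[[0,0,0],[0,0,0],1]])

```text
time_s: 12.48
tool_pos: [0.535, -0.1761, 0.1655]
orientation: [2.903, 1.196, 0.003]
wrist_force: [-2.0, 0.8, 6.5]
gripper_width: 0.0324
grip_force: 70.2
```

Call:
servo_tool(plan=[[[0,0,0],[0,0,0.1],1],[[0,0,0],[0,0,0],1]])

```text
time_s: 12.72
tool_pos: [0.5351, -0.1761, 0.165]
orientation: [2.902, 1.196, 0.004]
wrist_force: [-3.4, -0.2, 8.3]
gripper_width: 0.0322
grip_force: 70.0
```

Call:
servo_tool(plan=[[[0,0,0],[0,0,0.1],1],[[0,0,0],[0,0,0],1]])

```text
time_s: 12.98
tool_pos: [0.5353, -0.1763, 0.1649]
orientation: [2.902, 1.196, 0.005]
wrist_force: [-2.9, -0.8, 10.1]
gripper_width: 0.0322
grip_force: 69.8
```

Call:
servo_tool(plan=[[[0,0,0],[0,0,0.1],1],[[0,0,0],[0,0,0],1]])

```text
time_s: 13.22
tool_pos: [0.5355, -0.1764, 0.1648]
orientation: [2.901, 1.195, 0.007]
wrist_force: [-4.2, -0.4, 13.9]
gripper_width: 0.0319
grip_force: 69.5
```

The stop is reached: z stays at 0.165 while the force rises to about 18 N net. I'll lift off and carry the pounder back to its free starting spot.

Call:
servo_tool(plan=[[[0,0,0],[0,0,-1],1],[[0,0,0],[0,0,-3],1],[[0,0,0],[0,0,-4],1],[[0,0,0],[0,0,-2],1],[[0,0,0],[1.5,-2,0],1],[[0,0,0],[3.5,-4.4,0],1],[[0,0,0],[3.5,-4.4,0],1],[[0,0,0],[3.5,-4.4,0],1],[[0,0,0],[3.5,-4.4,0],1],[[0,0,0],[3.5,-4.4,0],1],[[0,0,0],[3.5,-4.4,0],1],[[0,0,0],[0,0,0],1]])

```text
time_s: 14.72
tool_pos: [0.4932, 0.1881, 0.2592]
orientation: [-2.899, -1.206, 0.002]
wrist_force: [-0.8, -0.5, -3.0]
gripper_width: 0.0321
grip_force: 71.3
```

```bash
python3 - <<'E'
from h import *
go([.491,.228,.078])
T=[]
for n in ('scene','side'):
    f,K,R,t=cam(n); u,v=proj(K,R,t,[.534,-.176,.09]); u0,v0=int(u)-50,int(v)-75; T.append(cv2.resize(f[v0:v0+150,u0:u0+100],(400,600)))
cv2.imwrite('pics/g.png',np.hstack(T))
E
```

```text
t 14.725 pos [0.4932 0.1881 0.2592] F [-0.8 -0.5 -3. ] w 0.0321 g 71.28418703048737 q [ 0.3  -0.1   1.39  0.    1.85  1.08]
x [ 0.705  0.709 -0.   ] y [ 0.709 -0.705 -0.002] z [-0.0019  0.0012 -1.    ] tool cm [ 2.69 -2.93 18.12]
```

View pics/g.png

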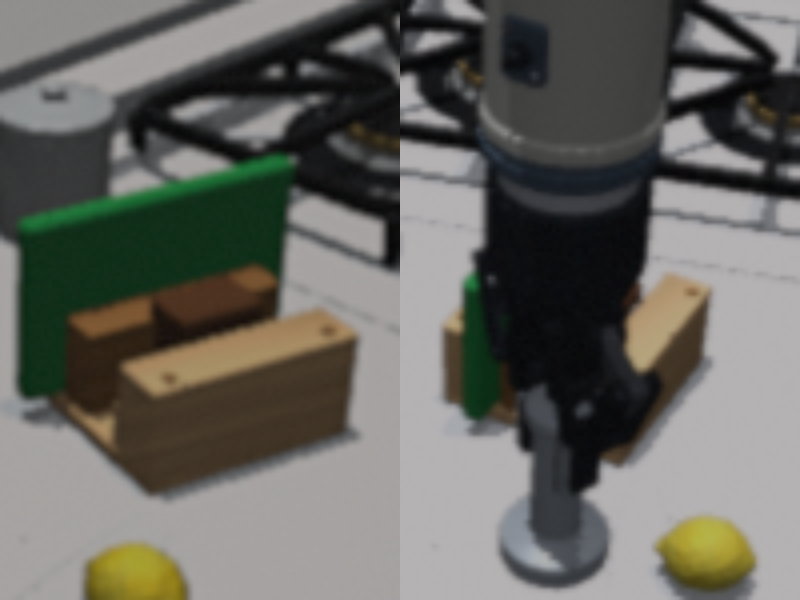

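The wedge head at scene tile (212,305) now sits down on the block, and the lemon has not moved. I'll move over the parking spot and lower the pounder.

Call:
servo_tool(plan=[[[0,0,0],[2.7,-2.9,0],1],[[0,0,0],[0,0,2],1],[[0,0,0],[0,0,4],1],[[0,0,0],[0,0,4],1],[[0,0,0],[0,0,4],1],[[0,0,0],[0,0,2.5],1],[[0,0,0],[0,0,1.3],1],[[0,0,0],[0,0,0],1],[[0,0,0],[0,0,0],1]])

```text
time_s: 15.95
tool_pos: [0.4939, 0.2238, 0.0839]
orientation: [2.905, 1.196, 0.004]
wrist_force: [-0.3, -0.8, -3.9]
gripper_width: 0.0323
grip_force: 71.5
```

Call:
servo_tool(plan=[[[0,0,0],[0,0,0.2],1],[[0,0,0],[0,0,0],1]])

```text
time_s: 16.2
tool_pos: [0.4932, 0.224, 0.0809]
orientation: [2.904, 1.197, 0.002]
wrist_force: [0.3, -0.8, -3.7]
gripper_width: 0.0324
grip_force: 71.6
```

Call:
servo_tool(plan=[[[0,0,0],[0,0,0.1],1],[[0,0,0],[0,0,0],1]])

```text
time_s: 16.45
tool_pos: [0.4929, 0.2238, 0.0792]
orientation: [-2.905, -1.197, 0.0]
wrist_force: [0.4, -0.4, -4.9]
gripper_width: 0.0321
grip_force: 71.6
```

Call:
servo_tool(plan=[[[0,0,0],[0,0,0.2],1],[[0,0,0],[0,0,0.1],1],[[0,0,0],[0,0,0],1]])

```text
time_s: 16.82
tool_pos: [0.4928, 0.2238, 0.076]
orientation: [-2.905, -1.197, 0.001]
wrist_force: [0.3, -1.1, -3.7]
gripper_width: 0.0321
grip_force: 71.6
```

Call:
servo_tool(plan=[[[0,0,0],[0,0,0.1],1],[[0,0,0],[0,0,0],1]])

```text
time_s: 17.08
tool_pos: [0.4929, 0.2238, 0.0752]
orientation: [-2.905, -1.197, 0.0]
wrist_force: [0.4, -0.3, -4.1]
gripper_width: 0.0324
grip_force: 71.6
```

Call:
servo_tool(plan=[[[0,0,0],[0,0,0.1],1],[[0,0,0],[0,0,0],1]])

```text
time_s: 17.32
tool_pos: [0.4931, 0.2238, 0.0746]
orientation: [2.905, 1.197, 0.001]
wrist_force: [0.2, 0.1, -2.6]
gripper_width: 0.0324
grip_force: 71.5
```

Call:
servo_tool(plan=[[[0,0,0],[0,0,0.05],3.3],[[0,0,0],[0,0,0],3.8],[[0,0,0],[0,0,0],4.5],[[0,0,0],[0,0,0],6],[[0,0,0],[0,0,0],8.5],[[0,0,0],[0,0,0],8.5],[[0,0,0],[0,0,0],8.5],[[0,0,0],[0,0,0],8.5]])

```text
time_s: 18.32
tool_pos: [0.4929, 0.2238, 0.0737]
orientation: [-2.905, -1.197, 0.0]
wrist_force: [0.2, 0.7, 0.8]
gripper_width: 0.0852
grip_force: 0.0
```

Call:
servo_tool(plan=[[[0,0,0],[0,0,-1],8.5],[[0,0,0],[0,0,-3],8.5],[[0,0,0],[0,0,-4],8.5],[[0,0,0],[0,0,-4],8.5],[[0,0,0],[0,0,-4],8.5],[[0,0,0],[0,0,0],8.5],[[0,0,0],[0,0,0],8.5]])

```text
time_s: 19.2
tool_pos: [0.4929, 0.2238, 0.2337]
orientation: [2.905, 1.197, 0.0]
wrist_force: [0.5, 0.5, -0.9]
gripper_width: 0.0853
grip_force: 0.0
```

```bash
python3 - <<'E'
from h import *
go([.491,.228,.078])
f,K,R,t=cam('scene'); cv2.imwrite('pics/h.png',cv2.resize(f,(800,600)))
E
```

```text
t 19.2 pos [0.4929 0.2238 0.2337] F [ 0.5  0.5 -0.9] w 0.0853 g 0.0 q [ 0.36 -0.07  1.41  0.    1.8   1.15]
x [0.71  0.705 0.   ] y [ 0.705 -0.71   0.   ] z [ 1.e-04  0.e+00 -1.e+00] tool cm [ 0.16 -0.43 15.57]
```

View pics/h.png

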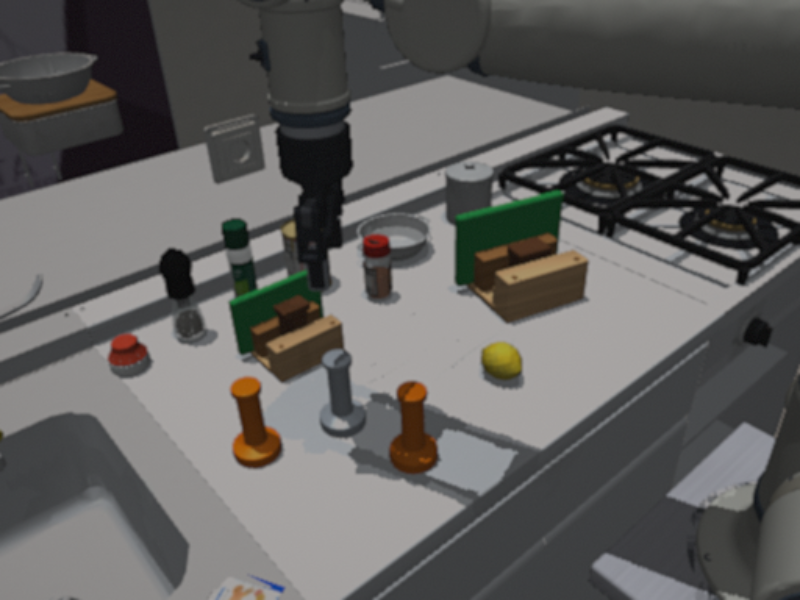

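The pounder stands upright and free at (341,392). The wedge is home at (533,249), and the lemon and jar have not moved. I'll hand the job in.

```bash
python3 -c "
from h import *
print(order.close_job())"
```

```text
the job is handed in; nothing more can be done
None
```

I tapped the wedge home in three taps, stood the pounder upright back at its starting spot, left the lemon and spice jar unmoved, and handed the job in; the verdict was not shown.

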